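Seat the plate and start the clamp screw

TASK

First press the raised end of the loose metal plate down until the plate lies level on its rest. Then take the crank handle of the clamp screw above it, turn the screw backward (counter-clockwise seen from above) until it drops into its thread, and then turn it forward (clockwise) one full turn. The program finishes while still gripping the crank handle, holding the screw started and still; leave the bottle, the hammer and the angle stop alone.

Things in the scene. Friction and masses are not known exactly. Their poses are not given: they have to be found in the camera images.
- boss_top (a point): Centre of the top rim of the threaded boss, an upright steel ring 48 mm across and 36 mm tall at the end of the blue clamp arm; rim 118 mm above the table. The upright axis of the clamp screw runs through this point. x is level and points along the fixture from the plate to the blue column, z up. Fixture (rest block, column, arm, boss) is one piece, fixed to the table.
- column_top (a point): Middle of the top of the blue clamp column (36 mm square, 114 mm above the table), 115 mm beyond the screw axis along the fixture's x. The arm from it to the boss is 32 mm wide and tops out at 110 mm.
- crank_grip (a point): Centre of the crank's upright black handle: a sleeve 22 mm in diameter, 52 mm tall (26 mm above and below this point) that spins freely on its pin, so it can be gripped and carried round with the gripper not turning. It circles the screw axis at 50 mm radius, 188 mm above the table at the start, and goes down with the screw. It starts on the column side of the boss. Forward is clockwise from above.
- crank_hub (a point): Top of the crank's hub (32 mm across, 20 mm tall) on the screw axis, 162 mm above the table at the start. The crank arm, 16 mm wide, runs from it along this point's x axis to the handle; its top is 31 mm below the handle's centre. Screw and crank weigh about 0.5 kg; turning takes about 1 N at the handle; held loosely, the screw sinks under its own weight, held tightly it must be followed or pushed down.
- sink (a joint): How far the screw has gone down, m. 0 at the start, standing on the first thread. Turned backward it drops 0.008 at the unseen start of the thread, 0.35 to 1.4 rad back from where the crank starts, different each time. Then each forward turn takes it 0.008 deeper: one turn reads 0.016. Turned forward with no drop it binds within 1.8 rad. Further back than the drop it climbs a little, to a stop 1 rad on.
- plate_mid (a point): Centre of the top face of the loose flat metal plate, 170 x 80 x 6 mm, 0.6 kg; x along its length towards the column, z its upward normal. It lies on a steel rest block 20 mm high, so seated its top is 26 mm above the table. At the start it is tilted 0.1 rad, its end away from the column raised. Low stops (24 mm) at both sides and the far end keep it in place.
- plate_press (a point): Point on the plate's top face on its length line, 65 mm from the middle towards the raised end: the place to press. About 41 mm above the table at the start, 26 mm when seated.
- rest_pin (a joint): Stiff upright rubber pin, 14 mm across, that props the plate's raised end, within 12 mm of straight below plate_press. 0 is up, 0.014 m is fully down, flush with the rest block. It goes down under about 10 N on the plate and stays where it was pushed; it does not spring back.
- spray_bottle: Bystander: white spray bottle, 64 mm across, 190 mm tall; origin at the centre of its underside. Leave alone.
- hammer: Bystander: hammer lying on the table. Leave alone.
- angle_stop: Bystander: L-shaped steel angle stop, 90 x 50 mm foot, 68 mm tall; origin under the foot's middle. Leave alone.
There are look-alikes about, which are no part of the job. There is more than one size of the part that bears plate_mid; the job needs the middle-sized.

How it is judged:
By the outcome, as a careful person would: the job done as asked, in the order asked, and still so for the second after the job is handed in, while the arm keeps its last pose, push and grip.
It also fails if it takes over 72 s, if anything falls off the work surface, if the arm or the gripper's body presses on something with over 40 N, if the wrist force passes 120 N, or if a joint passes its speed limit or range.

ROBOT

A 7-joint arm with a two-finger parallel gripper is mounted at the origin on the work surface. World frame = base frame: x ahead of the robot, y to its left, z up, the work surface at z = 0. Lengths are in m, angles in rad, forces in N, time in s.
With the tool pointing down it reaches from about 0.425 to 0.925 m from the base axis. Payload 6.8 kg.
Tool frame: the origin (TCP) lies between the finger pads; the fingertips stand 17 mm ahead of it and the grasp point (between the pads) lies 2 mm behind it; x points along the fingers, y is the direction in which the jaws open and shut, and the axes are right-handed (so a half turn about x gives the same grasp; the last joint's range is limited). The gripper opens to 85 mm and grips with 20 to 120 N. Pads are 22 mm wide; open, the fingers measure 114 mm over their backs; the gripper's body (76 mm by 85 mm) begins 54 mm behind the grasp point. The pads swing forward as they close: fully open they stand 13 mm farther back than shut.
Start: joints at [1.23, 0.477, 0.022, 1.555, -0.011, 1.109, -0.083], TCP at [0.156, -0.657, 0.248] pointing down, gripper open.
Joint ranges: [-2.96, 2.96], [-0.34, 2.1], [-1.41, 1.46], [0.24, 2.44], [-1.37, 4.51], [0.17, 1.92], [-2.96, 2.96]. Speed limits (rad/s): [2.39, 2.39, 3.14, 3.14, 3.14, 3.14, 3.14].

INTERFACE

Orientations are given as a rotation vector (axis times angle).
In Python, from bench import r gives the robot as it stands. The module is installed in compiled form; this text tells all that it offers.
- The arm moves only by the tool apply_moves, never from a script. Its argument "increments" is text: rows parted by semicolons, each of 7 numbers parted by spaces: the finger opening in mm, from 0 to 85.4, then the shift along the tool's x, y, z normalised to -1 to 1, where 1 is 100 cm, then the turn, a rotation vector about the tool's x, y, z normalised to -1 to 1, where 1 is 0.12 rad. In form: gripper x y z wx wy wz; .... A call has exactly 8 rows; each row shifts and turns the commanded pose from where the row before left it, along the tool's axes as they then stand; what a row does not reach is not made up. A row lasts 1/10 s, in which the tool goes at most 50 mm and 8.59 degrees, less where a joint would pass 70% of its speed; a pose out of reach is approached as far as the arm can. A call with a number of a shift or a turn outside -1 to 1 is refused whole. A call with a gripper value outside its range is refused whole. The fingers move at their own pace and stop on an object; "squeeze" is the grip in N (left out, the last holds). Time passes only in rows, so rows that do not move let the fingers close, or fill a call up. It gives the time, the measured TCP pose, the force and the opening at its end, in the units of the state.
- r.get_obs(): the state, without advancing time (a new reading comes with each control period).
- r.grab_frame(name): name is "scene" or "top" or "wrist"; returns a dict with "color" (384x512x3 uint8, blue, green, red), "fx", "fy", "cx", "cy" (pixels), "origin" and "orientation" of the camera in the world. Camera axes: x right, y up, looking along -z (the intrinsics and any distortion apply to the point x, -y, -z); pixel columns grow to the right and rows downward; lengths in m; the calibration is good to about 2 mm. A picture is of the moment at which its call begins. There is no depth.
- r.hand_in(): hands the job in, once; it reports no verdict.
The state is a dict: "clock": time; "joints": joint angles; "qvel": joint speeds; "tau": joint torques, N m; "tcp_pos": TCP position; "orientation": TCP orientation; "contact_force": force on the tool from outside, world axes, zero at the start; "moment": the same for the moment, N m; "grip_width": finger opening in m.
Only numpy, scipy, OpenCV 4.12 (cv2) and the standard library are available. Lean on these libraries where they do the work, as an engineer would, in place of code of your own. Each camera call takes 0.05 s, during which the arm holds its last target. There are 200 camera calls.

## Working session

There is one attempt and no reset: what is moved stays moved. The work goes in short steps, Python scripts to look and compute and a tool call to move; the robot and the scene stay as the last step left them, time stands still between calls to the robot, and variables do not carry over. Pictures are saved under pics/ and viewed, about 8 in all and at most 12, crops included, and the job is handed in when it is done.

Besides the shell and the picture viewer there is one more tool, called after "Call:" as name(argument=value, ...) on one line, values as JSON. apply_moves: Moves the arm, as the interface text tells. Scaled input: -1 to 1 covers 100 cm each way for a shift and 0.12 rad each way for a turn. Its arguments: {"type":"object","properties":{"increments":{"type":"string"},"squeeze":{"type":"number"}},"required":["increments"]}

```bash
mkdir -p pics; cat > h.py <<'E'
import numpy as np, cv2
from scipy.spatial.transform import Rotation as R
from bench import r
def rot(o):
    o=np.array(o,float)
    return o if o.shape==(3,3) else (R.from_rotvec(o).as_matrix() if o.size==3 else R.from_quat(o).as_matrix())
def ray(f,u,v):
    d=np.array([(u-f['cx'])/f['fx'],-(v-f['cy'])/f['fy'],-1.])
    return np.array(f['origin']),rot(f['orientation'])@d
def onz(f,u,v,z):
    o,d=ray(f,u,v); return o+d*(z-o[2])/d[2]
def pix(f,p):
    q=rot(f['orientation']).T@(np.array(p)-np.array(f['origin']))
    return np.array([f['cx']+f['fx']*q[0]/-q[2], f['cy']-f['fy']*q[1]/-q[2]])
E
python3 - <<'E'
from h import *
import pickle
s=r.get_obs(); print({k:np.round(v,3) for k,v in s.items()})
F={}
for n in('scene','top'):
    f=r.grab_frame(n);F[n]=f
    print(n,{k:v for k,v in f.items() if k!='color'})
pickle.dump(F,open('F.pkl','wb'))
cv2.imwrite('pics/a.png',cv2.resize(F['scene']['color'],(768,576)))
cv2.imwrite('pics/b.png',cv2.resize(F['top']['color'],(768,576)))
E
```

```text
{'clock': np.float64(0.0), 'joints': array([ 1.23 ,  0.478,  0.022,  1.556, -0.011,  1.109, -0.083]), 'qvel': array([-0.001, -0.   , -0.001,  0.002, -0.001,  0.002,  0.001]), 'tau': array([-0.0000e+00, -5.9645e+01,  1.6080e+00, -2.8119e+01,  1.2000e-02,
        9.0000e-03, -0.0000e+00]), 'tcp_pos': array([ 0.156, -0.656,  0.247]), 'orientation': array([ 2.098,  0.247, -2.099]), 'contact_force': array([ 0.681, -0.1  ,  0.258]), 'moment': array([ 0.021, -0.04 ,  0.002]), 'grip_width': np.float64(0.086)}
scene {'fx': 408.7135382544579, 'fy': 408.7135382544579, 'cx': 252.14075382672155, 'cy': 194.5742596141248, 'origin': array([0.87721757, 0.5450439 , 0.9900313 ]), 'orientation': array([0.23415756, 0.78847195, 2.43098503])}
top {'fx': 383.90634743891724, 'fy': 383.90634743891724, 'cx': 262.0347854974127, 'cy': 193.0501999136583, 'origin': array([ 0.35384013, -0.00631588,  1.34700401]), 'orientation': array([ 0.12839954, -0.09402797, -1.5636892 ])}
```

View pics/a.png

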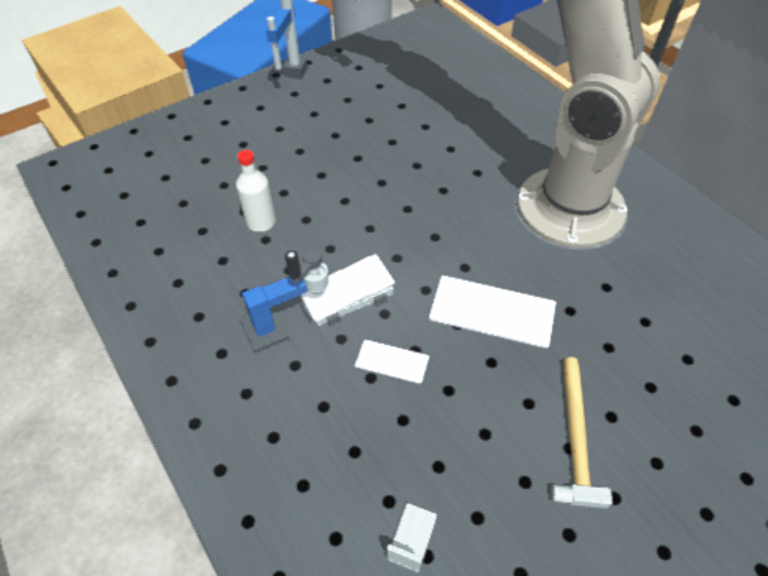

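View pics/b.png

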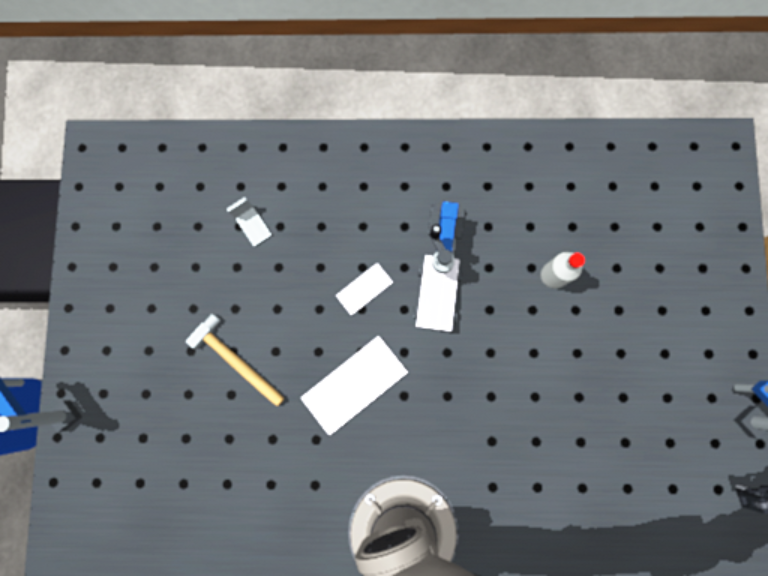

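The first two pictures show the plate on the fixture at scene (347,288) and top (438,293), both in 1.5x pixels. The blue column is at top (448,212) and the black handle at top (436,231) / scene (292,264).

What could be mistaken, in top pixels:
- **Plates:** small loose plate (364,288), large loose plate (353,385), and the plate on the rest under the boss (438,293). The last is middle-sized and is the one I choose.
- **Blue clamps:** off-table clamps at (765,390) and (20,420), not chosen.

Next is a close crop to check and measure.

```bash
python3 - <<'E'
from h import *
import pickle
F=pickle.load(open('F.pkl','rb'))
t=F['top']['color'][125:230,265:325]; s=F['scene']['color'][150:240,150:275]
a=cv2.resize(t,None,fx=5.6,fy=5.6,interpolation=cv2.INTER_CUBIC); b=cv2.resize(s,None,fx=3.6,fy=3.6,interpolation=cv2.INTER_CUBIC)
im=np.zeros((600,800,3),np.uint8); im[:a.shape[0],:a.shape[1]]=a[:600]; im[:b.shape[0],345:345+b.shape[1]]=b
cv2.imwrite('pics/c.png',im)
for n,(v0,v1,u0,u1) in {'top':(125,230,265,325),'scene':(150,240,150,275)}.items():
    f=F[n]; c=f['color'].copy(); hsv=cv2.cvtColor(c,cv2.COLOR_BGR2HSV)
    M={'blue':(hsv[...,0]>100)&(hsv[...,0]<125)&(hsv[...,1]>150),'white':(hsv[...,2]>225)&(hsv[...,1]<40),'black':hsv[...,2]<50}
    for k,m in M.items():
        w=np.zeros(m.shape,np.uint8); w[v0:v1,u0:u1]=m[v0:v1,u0:u1]
        for q in cv2.findContours(w,0,2)[0]:
            if cv2.contourArea(q)>15: print(n,k,cv2.contourArea(q),cv2.minAreaRect(q),cv2.boundingRect(q))
E
```

```text
top blue 262.5 ((297.7900085449219, 149.96998596191406), (10.889445304870605, 31.39554214477539), 8.130102157592773) (292, 134, 14, 33)
top white 922.0 ((291.7846374511719, 194.2230987548828), (24.1867733001709, 49.861961364746094), 7.125016689300537) (277, 169, 28, 52)
top black 17.0 ((289.2353210449219, 156.558837890625), (5.5783185958862305, 4.365641117095947), 14.03624439239502) (287, 154, 6, 6)
scene blue 651.0 ((185.2386016845703, 201.81387329101562), (31.14959144592285, 41.16196060180664), 69.14553833007812) (161, 186, 43, 38)
scene white 302.0 ((256.0, 233.0), (12.0, 36.0), 90.0) (238, 227, 37, 13)
scene white 37.5 ((211.95387268066406, 182.86923217773438), (7.1041693687438965, 15.173102378845215), 52.12501525878906) (204, 176, 14, 12)
scene white 1172.0 ((231.419677734375, 191.77487182617188), (25.92300796508789, 59.361305236816406), 64.65382385253906) (202, 170, 61, 44)
```

View pics/c.png

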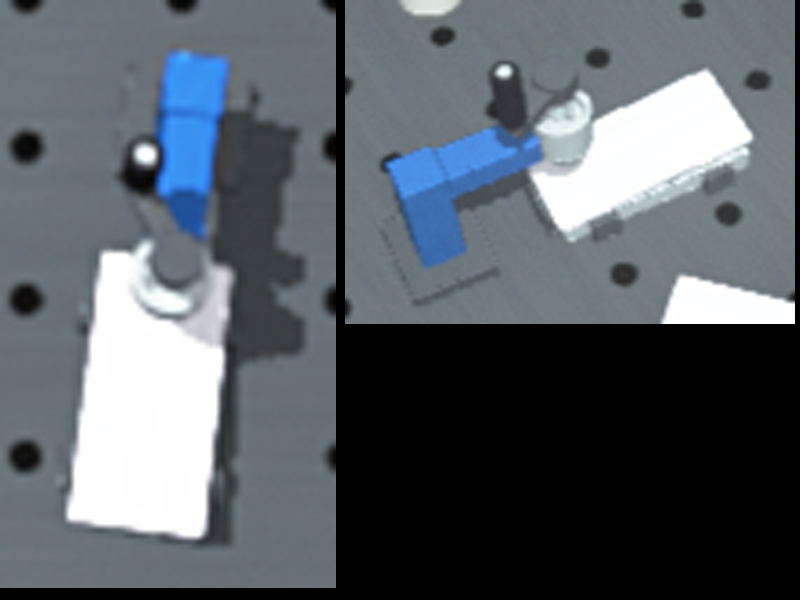

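The crop confirms it: the plate sits under the boss and its free end is away from the column. The black handle with its white pin top is at top crop (145,155) / scene crop (505,72), and the boss ring is at top crop (172,280).

```bash
python3 - <<'E'
from h import *
import pickle
F=pickle.load(open('F.pkl','rb'))
T=lambda x,y,z:onz(F['top'],265+x/5.6,125+y/5.6,z)
S=lambda x,y,z:onz(F['scene'],150+(x-345)/3.6,150+y/3.6,z)
p=lambda n,a,b:print(n,np.round(a,4),np.round(b,4))
ct=np.mean([T(*q,.114) for q in((172,53),(228,58),(220,115),(163,110))],0)
cs=np.mean([S(*q,.114) for q in((390,160),(435,147),(447,178),(402,195))],0)
p('col',ct,cs)
p('boss',T(172,280,.118),S(565,110,.118))
p('hub',T(178,262,.162),S(555,78,.162))
p('handle',T(145,155,.214),S(505,72,.214))
pt=[T(68,520,.043),T(204,538,.043),T(232,268,.027),T(100,253,.027)]
ps=[S(708,70,.043),S(750,135,.043),S(570,240,.027),S(532,180,.027)]
for a,b in zip(pt,ps):p('plate',a,b)
for P in(pt,ps): print(np.linalg.norm(P[0]-P[1]),np.linalg.norm(P[1]-P[2]),np.mean(P,0)) 
s=r.get_obs();print(np.round(rot(s['orientation']),3))
for pl,(u,v) in {'small':(242.7,192),'big':(235.5,257)}.items():print(pl,onz(F['top'],u,v,.006))
E
```

```text
col [ 0.7071 -0.103   0.114 ] [ 0.7065 -0.0956  0.114 ]
boss [ 0.5887 -0.088   0.118 ] [ 0.5911 -0.0788  0.118 ]
hub [ 0.5905 -0.0885  0.162 ] [ 0.5963 -0.0766  0.162 ]
handle [ 0.6389 -0.0675  0.214 ] [ 0.6391 -0.0616  0.214 ]
plate [ 0.4548 -0.029   0.043 ] [ 0.4472 -0.1004  0.043 ]
plate [ 0.4443 -0.1113  0.043 ] [ 0.4576 -0.0256  0.043 ]
plate [ 0.6137 -0.1314  0.027 ] [ 0.6243 -0.0321  0.027 ]
plate [ 0.6232 -0.0492  0.027 ] [ 0.6196 -0.0983  0.027 ]
0.082931647610144 0.17142629560168554 [ 0.53400398 -0.08023852  0.035     ]
0.0756032458076843 0.16757983238060536 [ 0.53716796 -0.06411451  0.035     ]
[[-0.     0.231 -0.973]
 [ 0.002 -0.973 -0.231]
 [-1.    -0.002  0.   ]]
small [0.54868623 0.09202815 0.006     ]
big [0.32186269 0.11400751 0.006     ]
```

The middle-sized plate is confirmed, and the fixture's x points at about -7°. I'm moving above the press point with the fingers shut.

Call:
apply_moves(increments="0 0 -0.031 -0.0275 0 0 0;0 0 -0.031 -0.0275 0 0 0;0 0 -0.031 -0.0275 0 0 0;0 0 -0.031 -0.0275 0 0 0;0 0 -0.031 -0.0275 0 0 0;0 0 -0.031 -0.0275 0 0 0;0 0 -0.031 -0.0275 0 0 0;0 0 -0.031 -0.0275 0 0 0", squeeze=60)

```text
clock: 0.9
tcp_pos: [0.3129, -0.363, 0.2481]
orientation: [2.098, 0.245, -2.098]
contact_force: [1.4, -0.3, -0.1]
grip_width: 0.0001
```

Call:
apply_moves(increments="0 0 -0.031 -0.0275 0 0 0;0 0 -0.031 -0.0275 0 0 0;0 0 -0.031 -0.0275 0 0 0;0 0 -0.031 -0.0275 0 0 0;0 0 -0.031 -0.0275 0 0 0;0 0 -0.031 -0.0275 0 0 0;0 0 -0.031 -0.0275 0 0 0;0 0 -0.031 -0.0275 0 0 0")

```text
clock: 1.7
tcp_pos: [0.4697, -0.0712, 0.2482]
orientation: [2.098, 0.245, -2.098]
contact_force: [0.8, -0.4, -0.5]
grip_width: -0.0
```

```bash
python3 - <<'E'
from h import *
import pickle
s=r.get_obs(); print({k:np.round(v,3) for k,v in s.items()})
f=r.grab_frame('wrist'); pickle.dump(f,open('W.pkl','wb'))
print({k:v for k,v in f.items() if k!='color'})
R_=rot(s['orientation']);print('tip pix',pix(f,s['tcp_pos']+.017*R_[:,0]))
for p in((.469,-.072,.041),(.59,-.088,.118),(.639,-.0675,.214)):print(p,pix(f,p))
cv2.imwrite('pics/d.png',cv2.resize(f['color'],(768,576)))
E
```

```text
{'clock': np.float64(1.7), 'joints': array([ 0.391,  0.175, -0.413,  1.995,  0.084,  0.988, -1.401]), 'qvel': array([-0.599,  0.251, -0.285, -0.276,  0.166,  0.065, -0.95 ]), 'tau': array([  3.188, -39.301,  -1.554, -24.528,  -0.342,   0.066,   1.256]), 'tcp_pos': array([ 0.47 , -0.071,  0.248]), 'orientation': array([ 2.098,  0.245, -2.098]), 'contact_force': array([ 0.84 , -0.393, -0.463]), 'moment': array([-0.006, -0.035, -0.03 ]), 'grip_width': np.float64(-0.0)}
{'fx': 286.2942246545143, 'fy': 286.2942246545143, 'cx': 255.8941548542764, 'cy': 197.8204428341148, 'origin': array([ 0.53824893, -0.05597618,  0.37325867]), 'orientation': array([-0.23685995,  0.1874155 , -1.32963098])}
tip pix [254.1651416  249.58562976]
(0.469, -0.072, 0.041) [255.61945569 177.93503492]
(0.59, -0.088, 0.118) [308.69708561  60.57759951]
(0.639, -0.0675, 0.214) [ 333.55167206 -108.89931645]
```

View pics/d.png

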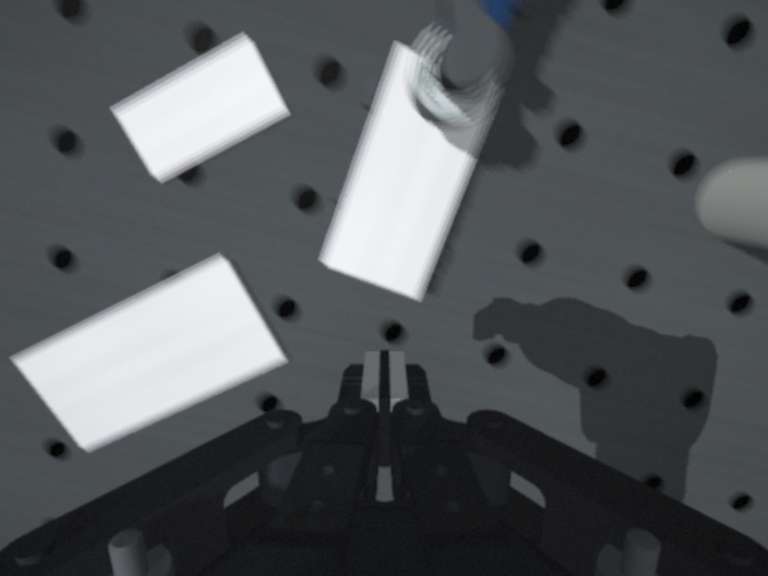

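The wrist view is blurred because the arm was still moving. It shows the plate's free end at (320,260)–(422,299) and the boss ring at (455,90). I'll take a still frame and measure it by mask.

```bash
cat > meas.py <<'E'
from h import *
import pickle
s=r.get_obs(); print(s['clock'],np.round(s['tcp_pos'],4),np.abs(s['qvel']).max())
f=r.grab_frame('wrist'); pickle.dump(f,open('W.pkl','wb'))
R_=rot(s['orientation']);print('tip pix',pix(f,s['tcp_pos']+.017*R_[:,0]))
m=((f['color'].min(2)>190)*255).astype(np.uint8)
for c in cv2.findContours(m,0,2)[0]:
    if cv2.contourArea(c)>800:
        a=cv2.approxPolyDP(c,6,True)[:,0]
        print(cv2.contourArea(c)); 
        for q in a: print(q,np.round(onz(f,*q,.0435),4),np.round(onz(f,*q,.027),4))
cv2.imwrite('pics/e.png',cv2.resize(f['color'],(768,576)))
E
python3 meas.py
```

```text
1.75 [ 0.473  -0.064   0.2488] 0.17791154304461593
tip pix [254.22698222 249.5616132 ]
11152.5
[157 177] [0.4467 0.0492 0.0435] [0.442 0.054 0.027]
[ 19 244] [0.3197 0.2058 0.0435] [0.3087 0.2185 0.027 ]
[ 62 302] [0.2467 0.1481 0.0435] [0.232  0.1579 0.027 ]
[196 244] [ 0.3731 -0.0111  0.0435] [ 0.3647 -0.0092  0.027 ]
7902.0
[277  40] [ 0.6204 -0.0508  0.0435] [ 0.6243 -0.0509  0.027 ]
[224 182] [ 0.4596 -0.0287  0.0435] [ 0.4556 -0.0277  0.027 ]
[285 205] [ 0.4494 -0.1063  0.0435] [ 0.4448 -0.1091  0.027 ]
[323 112] [ 0.5632 -0.1186  0.0435] [ 0.5643 -0.1221  0.027 ]
[288  85] [ 0.581  -0.0735  0.0435] [ 0.583  -0.0748  0.027 ]
[283  66] [ 0.5979 -0.0634  0.0435] [ 0.6007 -0.0641  0.027 ]
[291  46] [ 0.6184 -0.0664  0.0435] [ 0.6222 -0.0673  0.027 ]
5173.5
[176  33] [0.6019 0.0522 0.0435] [0.605  0.0572 0.027 ]
[88 81] [0.5337 0.1369 0.0435] [0.5334 0.1461 0.027 ]
[114 125] [0.4943 0.1047 0.0435] [0.4919 0.1124 0.027 ]
[199  81] [0.5621 0.0206 0.0435] [0.5632 0.024  0.027 ]
```

Call:
apply_moves(increments="0 0.022 0.003 0 0 0 0;0 0.022 0.003 0 0 0 0;0 0.022 0 0 0 0 0;0 0.022 0 0 0 0 0;0 0.022 0 0 0 0 0;0 0.022 0 0 0 0 0;0 0.022 0 0 0 0 0;0 0.021 0 0 0 0 0")

```text
clock: 2.6
tcp_pos: [0.4702, -0.0793, 0.0722]
orientation: [2.097, 0.244, -2.099]
contact_force: [0.0, -0.2, 0.1]
grip_width: -0.0001
```

Call:
apply_moves(increments="0 0.002 0 0 0 0 0;0 0.002 0 0 0 0 0;0 0.002 0 0 0 0 0;0 0.002 0 0 0 0 0;0 0.002 0 0 0 0 0;0 0.002 0 0 0 0 0;0 0.002 0 0 0 0 0;0 0.001 0 0 0 0 0")

```text
clock: 3.4
tcp_pos: [0.4708, -0.0785, 0.0582]
orientation: [2.098, 0.245, -2.098]
contact_force: [-1.2, -0.1, 3.7]
grip_width: 0.0001
```

Call:
apply_moves(increments="0 -0.006 0 0 0 0 0;0 0 -0.004 -0.0025 0 0 0;0 0 -0.004 -0.0025 0 0 0;0 0.003 0 0 0 0 0;0 0.003 0 0 0 0 0;0 0.002 0 0 0 0 0;0 0.002 0 0 0 0 0;0 0.002 0 0 0 0 0")

```text
clock: 4.2
tcp_pos: [0.4737, -0.0694, 0.0522]
orientation: [2.098, 0.246, -2.098]
contact_force: [-0.5, 2.6, 4.5]
grip_width: 0.0001
```

Call:
apply_moves(increments="0 0.002 0 0 0 0 0;0 0.002 0 0 0 0 0;0 0.001 0 0 0 0 0;0 0.001 0 0 0 0 0;0 0.001 0 0 0 0 0;0 0 0 0 0 0 0;0 0 0 0 0 0 0;0 0 0 0 0 0 0")

```text
clock: 5.0
tcp_pos: [0.474, -0.07, 0.0452]
orientation: [2.098, 0.245, -2.098]
contact_force: [0.3, -0.4, 0.1]
grip_width: 0.0002
```

Call:
apply_moves(increments="0 0.001 0 0 0 0 0;0 0 0 0 0 0 0;0 0.001 0 0 0 0 0;0 0 0 0 0 0 0;0 0.001 0 0 0 0 0;0 0 0 0 0 0 0;0 0 0 0 0 0 0;0 0 0 0 0 0 0")

```text
clock: 5.8
tcp_pos: [0.474, -0.0699, 0.0431]
orientation: [2.098, 0.244, -2.098]
contact_force: [-3.2, -1.0, 14.7]
grip_width: -0.0004
```

Call:
apply_moves(increments="0 0.001 0 0 0 0 0;0 0 0 0 0 0 0;0 0.001 0 0 0 0 0;0 0 0 0 0 0 0;0 0 0 0 0 0 0;0 0 0 0 0 0 0;0 0 0 0 0 0 0;0 0 0 0 0 0 0")

```text
clock: 6.6
tcp_pos: [0.474, -0.0699, 0.0429]
orientation: [2.098, 0.243, -2.097]
contact_force: [-11.7, 0.6, 41.5]
grip_width: -0.0001
```

The plate is seated: the tip is at z = 0.026 with 41 N and no further travel. Next I lift off and look at the handle.

Call:
apply_moves(increments="0 -0.03 0 0 0 0 0;0 -0.045 0 0 0 0 0;0 -0.045 0 0 0 0 0;0 -0.045 0 0 0 0 0;0 -0.045 0 0 0 0 0;60 -0.03 0.005 -0.021 0 0 0;60 -0.03 0.005 -0.021 0 0 0;60 -0.03 0.005 -0.021 0 0 0")

```text
clock: 7.4
tcp_pos: [0.5391, -0.0697, 0.3416]
orientation: [2.098, 0.245, -2.097]
contact_force: [0.2, 0.3, -0.9]
grip_width: 0.0435
```

Call:
apply_moves(increments="60 -0.01 0.005 -0.021 0 0 0;60 0 0 0 0 0 0;60 0 0 0 0 0 0;60 0 0 0 0 0 0;60 0 0 0 0 0 0;60 0 0 0 0 0 0;60 0 0 0 0 0 0;60 0 0 0 0 0 0")

```text
clock: 8.2
tcp_pos: [0.56, -0.0697, 0.3503]
orientation: [2.098, 0.245, -2.098]
contact_force: [0.1, 0.1, 0.6]
grip_width: 0.0603
```

```bash
python3 meas.py; python3 - <<'E'
from h import *
import pickle
f=pickle.load(open('W.pkl','rb'))
print(f['origin'],f['orientation'],[pix(f,p)*1.5 for p in((.642,-.065,.214),(.591,-.085,.118),(.591,-.085,.162))])
E
```

```text
8.2 [ 0.56   -0.0697  0.3503] 0.0052273796466293584
tip pix [254.14584787 249.53596147]
4646.5
[182 238] [0.4134 0.0189 0.0435] [0.4052 0.0217 0.027 ]
[166 212] [0.4519 0.0509 0.0435] [0.4452 0.0549 0.027 ]
[ 60 264] [0.3193 0.2109 0.0435] [0.3075 0.221  0.027 ]
[ 78 288] [0.2795 0.1785 0.0435] [0.2662 0.1874 0.027 ]
[ 97 280] [0.3029 0.1479 0.0435] [0.2904 0.1556 0.027 ]
[129 287] [0.3017 0.0931 0.0435] [0.2893 0.0987 0.027 ]
851.0
[481 186] [ 0.6066 -0.4185  0.0435] [ 0.6057 -0.4324  0.027 ]
[455 191] [ 0.5898 -0.3825  0.0435] [ 0.5884 -0.3951  0.027 ]
[449 213] [ 0.554  -0.3883  0.0435] [ 0.5511 -0.4011  0.027 ]
[471 216] [ 0.5573 -0.4247  0.0435] [ 0.5546 -0.4388  0.027 ]
[487 199] [ 0.5893 -0.4369  0.0435] [ 0.5878 -0.4515  0.027 ]
3712.5
[253 117] [ 0.6256 -0.0509  0.0435] [ 0.6254 -0.0507  0.027 ]
[218 215] [ 0.466  -0.0307  0.0435] [ 0.4598 -0.0298  0.027 ]
[262 230] [ 0.4571 -0.1052  0.0435] [ 0.4506 -0.1071  0.027 ]
[287 167] [ 0.5661 -0.1179  0.0435] [ 0.5637 -0.1203  0.027 ]
[271 168] [ 0.559  -0.0946  0.0435] [ 0.5564 -0.0961  0.027 ]
[261 158] [ 0.5703 -0.0762  0.0435] [ 0.5681 -0.077   0.027 ]
[265 133] [ 0.6075 -0.0732  0.0435] [ 0.6067 -0.074   0.027 ]
[255 143] [ 0.59   -0.0622  0.0435] [ 0.5885 -0.0625  0.027 ]
[264 123] [ 0.621  -0.0684  0.0435] [ 0.6208 -0.0689  0.027 ]
2671.5
[180 110] [0.6108 0.0538 0.0435] [0.6101 0.0579 0.027 ]
[115 143] [0.5421 0.1405 0.0435] [0.5388 0.1479 0.027 ]
[133 174] [0.5014 0.109  0.0435] [0.4965 0.1153 0.027 ]
[197 143] [0.5702 0.0217 0.0435] [0.5679 0.0247 0.027 ]
[ 0.62852823 -0.05449337  0.4753601 ] [-0.23668596  0.18730109 -1.3294961 ] [array([406.89424609, 154.03482376]), array([409.2892279 , 228.01169793]), array([412.72455837, 235.40073376])]
```

View pics/e.png

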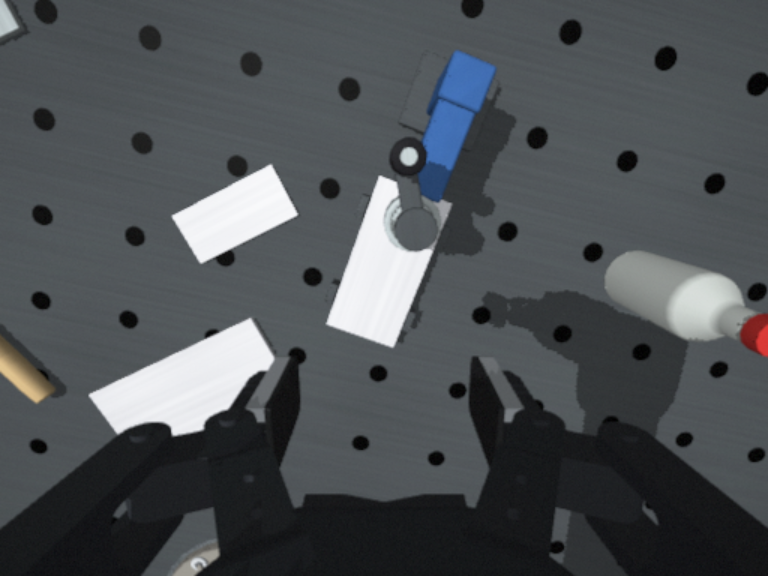

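The plate lies flat. The handle's pin top is at (408,156), 2 px from the prediction. The hub is at (414,229) and the boss rim at (412,222).

```bash
python3 - <<'E'
from h import *
import pickle
f=pickle.load(open('W.pkl','rb'))
h=onz(f,408/1.5,156/1.5,.214);c=onz(f,414/1.5,229/1.5,.162);b=onz(f,412/1.5,223/1.5,.118)
print(h,c,b,np.linalg.norm((h-c)[:2]),np.degrees(np.arctan2(*(h-c)[1::-1])))
s=r.get_obs();M=rot(s['orientation']);print(M.T@(np.r_[h[:2],.188]-s['tcp_pos']))
E
```

```text
[ 0.64109956 -0.06588674  0.214     ] [ 0.5957151  -0.08474924  0.162     ] [ 0.5955021 -0.0861655  0.118    ] 0.04914817364725076 22.56854970767114
[ 0.16231652  0.0149403  -0.07969646]
```

Call:
apply_moves(increments="60 0 0.008 -0.04 0 0 0;60 0 0.007 -0.04 0 0 0;60 0.02 0 0 0 0 0;60 0.03 0 0 0 0 0;60 0.01 0 0 0 0 0;60 0 0 0 0 0 0;60 0 0 0 0 0 0;60 0 0 0 0 0 0")

```text
clock: 9.05
tcp_pos: [0.6422, -0.0658, 0.2922]
orientation: [2.101, 0.245, -2.095]
contact_force: [-0.7, -0.1, -0.3]
grip_width: 0.0597
```

Call:
apply_moves(increments="60 0.025 0 0 0 0 0;60 0.025 0 0 0 0 0;60 0.02 0 0 0 0 0;60 0.02 0 0 0 0 0;60 0.013 0 0 0 0 0;60 0 0 0 0 0 0;60 0 0 0 0 0 0;60 0 0 0 0 0 0")

```text
clock: 9.85
tcp_pos: [0.6424, -0.0657, 0.1889]
orientation: [2.101, 0.245, -2.095]
contact_force: [0.3, 0.6, -0.1]
grip_width: 0.0602
```

```bash
python3 - <<'E'
from h import *
s=r.get_obs();print(np.round(s['tcp_pos'],4),s['contact_force'],np.round(s['joints'],2))
f=r.grab_frame('wrist');cv2.imwrite('pics/g.png',f['color'][120:384,100:420])
E
```

```text
[ 0.6424 -0.0657  0.1889] [ 0.25383839  0.61323621 -0.074695  ] [ 0.28  0.51 -0.38  1.67  0.22  1.   -1.51]
```

View pics/g.png

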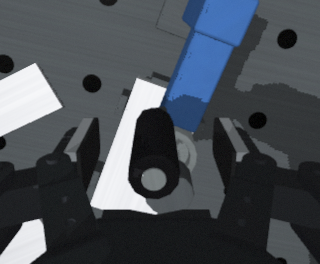

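The handle stands between the pads, so I close on it.

Call:
apply_moves(increments="15 0 0 0 0 0 0;15 0 0 0 0 0 0;15 0 0 0 0 0 0;15 0 0 0 0 0 0;15 0 0 0 0 0 0;15 0 0 0 0 0 0;15 0 0 0 0 0 0;15 0 0 0 0 0 0", squeeze=30)

```text
clock: 10.7
tcp_pos: [0.6417, -0.0658, 0.1876]
orientation: [2.099, 0.245, -2.097]
contact_force: [0.0, 0.9, 4.0]
grip_width: 0.0216
```

```bash
cat > arc.py <<'E'
# arc.py dtheta_per_call [dz_total] : prints 8 rows from the actual pose round the circle
from h import *
import sys
C=np.array([.5955,-.085]) if len(sys.argv)<5 else np.array([float(sys.argv[3]),float(sys.argv[4])])
dt=float(sys.argv[1]);dz=float(sys.argv[2])
s=r.get_obs();M=rot(s['orientation']);p=s['tcp_pos']
d=p[:2]-C;t0=np.arctan2(d[1],d[0])
print('t',s['clock'],'pos',np.round(p,4),'ang',round(t0,3),'rad',round(np.linalg.norm(d),4),'F',np.round(s['contact_force'],1),'w',s['grip_width'])
q=p.copy();out=[]
for i in range(1,9):
    t=t0+dt*i/8;n=np.r_[C+.05*np.r_[np.cos(t),np.sin(t)],p[2]+dz*i/8]
    v=M.T@(n-q);q=n;out.append('15 %.4f %.4f %.4f 0 0 0'%tuple(v))
print(';'.join(out))
E
python3 arc.py 0.25 -0.0015
```

```text
t 10.7 pos [ 0.6417 -0.0658  0.1876] ang 0.394 rad 0.05 F [0.  0.9 4. ] w 0.021590239654943076
15 0.0002 -0.0015 0.0003 0 0 0;15 0.0002 -0.0015 0.0003 0 0 0;15 0.0002 -0.0015 0.0004 0 0 0;15 0.0002 -0.0015 0.0004 0 0 0;15 0.0002 -0.0015 0.0005 0 0 0;15 0.0002 -0.0015 0.0005 0 0 0;15 0.0002 -0.0015 0.0006 0 0 0;15 0.0002 -0.0014 0.0006 0 0 0
```

Call:
apply_moves(increments="15 0.0002 -0.0015 0.0003 0 0 0;15 0.0002 -0.0015 0.0003 0 0 0;15 0.0002 -0.0015 0.0004 0 0 0;15 0.0002 -0.0015 0.0004 0 0 0;15 0.0002 -0.0015 0.0005 0 0 0;15 0.0002 -0.0015 0.0005 0 0 0;15 0.0002 -0.0015 0.0006 0 0 0;15 0.0002 -0.0014 0.0006 0 0 0")

```text
clock: 11.5
tcp_pos: [0.6365, -0.0563, 0.1871]
orientation: [2.101, 0.242, -2.095]
contact_force: [1.0, -4.1, 8.1]
grip_width: 0.021
```

```bash
python3 arc.py 0.2 0
```

```text
t 11.5 pos [ 0.6365 -0.0563  0.1871] ang 0.611 rad 0.05 F [ 1.  -4.1  8.1] w 0.021037816411220062
15 -0.0000 -0.0012 0.0005 0 0 0;15 -0.0000 -0.0011 0.0005 0 0 0;15 -0.0000 -0.0011 0.0005 0 0 0;15 -0.0000 -0.0011 0.0006 0 0 0;15 -0.0000 -0.0011 0.0006 0 0 0;15 -0.0000 -0.0011 0.0006 0 0 0;15 -0.0000 -0.0011 0.0006 0 0 0;15 -0.0000 -0.0011 0.0007 0 0 0
```

Call:
apply_moves(increments="15 0.0002 -0.0012 0.0005 0 0 0;15 0.0002 -0.0011 0.0005 0 0 0;15 0 -0.0011 0.0005 0 0 0;15 0 -0.0011 0.0006 0 0 0;15 0 -0.0011 0.0006 0 0 0;15 0 -0.0011 0.0006 0 0 0;15 0 -0.0011 0.0006 0 0 0;15 0 -0.0011 0.0007 0 0 0")

```text
clock: 12.3
tcp_pos: [0.6303, -0.0491, 0.1872]
orientation: [2.102, 0.241, -2.094]
contact_force: [0.5, -4.6, 11.0]
grip_width: 0.0212
```

```bash
python3 arc.py 0.2 0
```

```text
t 12.3 pos [ 0.6303 -0.0491  0.1872] ang 0.8 rad 0.05 F [ 0.5 -4.6 11. ] w 0.021192236292764233
15 -0.0000 -0.0011 0.0007 0 0 0;15 -0.0000 -0.0010 0.0007 0 0 0;15 -0.0000 -0.0010 0.0007 0 0 0;15 -0.0000 -0.0010 0.0008 0 0 0;15 -0.0000 -0.0010 0.0008 0 0 0;15 -0.0000 -0.0010 0.0008 0 0 0;15 -0.0000 -0.0009 0.0008 0 0 0;15 -0.0000 -0.0009 0.0009 0 0 0
```

Call:
apply_moves(increments="15 0 -0.0011 0.0007 0 0 0;15 0 -0.001 0.0007 0 0 0;15 0 -0.001 0.0007 0 0 0;15 0 -0.001 0.0008 0 0 0;15 0 -0.001 0.0008 0 0 0;15 0 -0.001 0.0008 0 0 0;15 0 -0.0009 0.0008 0 0 0;15 0 -0.0009 0.0009 0 0 0")

```text
clock: 13.1
tcp_pos: [0.6226, -0.0431, 0.1871]
orientation: [2.102, 0.241, -2.094]
contact_force: [1.1, -5.6, 10.3]
grip_width: 0.0213
```

```bash
python3 arc.py 0.2 0
```

```text
t 13.1 pos [ 0.6226 -0.0431  0.1871] ang 0.998 rad 0.0499 F [ 1.1 -5.6 10.3] w 0.021258391986356855
15 -0.0000 -0.0009 0.0008 0 0 0;15 -0.0000 -0.0009 0.0009 0 0 0;15 -0.0000 -0.0008 0.0009 0 0 0;15 -0.0000 -0.0008 0.0009 0 0 0;15 -0.0000 -0.0008 0.0010 0 0 0;15 -0.0000 -0.0008 0.0010 0 0 0;15 -0.0000 -0.0007 0.0010 0 0 0;15 -0.0000 -0.0007 0.0010 0 0 0
```

Call:
apply_moves(increments="15 0 -0.0009 0.0008 0 0 0;15 0 -0.0009 0.0009 0 0 0;15 0 -0.0008 0.0009 0 0 0;15 0 -0.0008 0.0009 0 0 0;15 0 -0.0008 0.001 0 0 0;15 0 -0.0008 0.001 0 0 0;15 0 -0.0007 0.001 0 0 0;15 0 -0.0007 0.001 0 0 0")

```text
clock: 13.9
tcp_pos: [0.6139, -0.0386, 0.1871]
orientation: [2.102, 0.241, -2.093]
contact_force: [1.0, -4.9, 10.3]
grip_width: 0.0212
```

```bash
python3 arc.py 0.2 0
```

```text
t 13.9 pos [ 0.6139 -0.0386  0.1871] ang 1.194 rad 0.0499 F [ 1.  -4.9 10.3] w 0.021234070338926467
15 -0.0000 -0.0008 0.0010 0 0 0;15 -0.0000 -0.0007 0.0011 0 0 0;15 -0.0000 -0.0006 0.0011 0 0 0;15 -0.0000 -0.0006 0.0011 0 0 0;15 -0.0000 -0.0006 0.0011 0 0 0;15 -0.0000 -0.0006 0.0011 0 0 0;15 -0.0000 -0.0005 0.0011 0 0 0;15 -0.0000 -0.0005 0.0011 0 0 0
```

Call:
apply_moves(increments="15 0 -0.0008 0.001 0 0 0;15 0 -0.0007 0.0011 0 0 0;15 0 -0.0006 0.0011 0 0 0;15 0 -0.0006 0.0011 0 0 0;15 0 -0.0006 0.0011 0 0 0;15 0 -0.0006 0.0011 0 0 0;15 0 -0.0005 0.0011 0 0 0;15 0 -0.0005 0.0011 0 0 0")

```text
clock: 14.7
tcp_pos: [0.6047, -0.0359, 0.1871]
orientation: [2.103, 0.24, -2.093]
contact_force: [2.8, -5.5, 9.6]
grip_width: 0.0214
```

```bash
python3 arc.py 0.2 0
```

```text
t 14.7 pos [ 0.6047 -0.0359  0.1871] ang 1.386 rad 0.0499 F [ 2.8 -5.5  9.6] w 0.02136934998620431
15 -0.0000 -0.0006 0.0011 0 0 0;15 -0.0000 -0.0005 0.0012 0 0 0;15 -0.0000 -0.0004 0.0012 0 0 0;15 -0.0000 -0.0004 0.0012 0 0 0;15 -0.0000 -0.0004 0.0012 0 0 0;15 -0.0000 -0.0003 0.0012 0 0 0;15 -0.0000 -0.0003 0.0012 0 0 0;15 -0.0000 -0.0003 0.0012 0 0 0
```

Call:
apply_moves(increments="15 0 -0.0006 0.0011 0 0 0;15 0 -0.0005 0.0012 0 0 0;15 0 -0.0004 0.0012 0 0 0;15 0 -0.0004 0.0012 0 0 0;15 0 -0.0004 0.0012 0 0 0;15 0 -0.0003 0.0012 0 0 0;15 0 -0.0003 0.0012 0 0 0;15 0 -0.0003 0.0012 0 0 0")

```text
clock: 15.5
tcp_pos: [0.5948, -0.0351, 0.1872]
orientation: [2.103, 0.24, -2.092]
contact_force: [2.6, -6.1, 10.0]
grip_width: 0.0217
```

```bash
python3 arc.py 0.2 0
```

```text
t 15.5 pos [ 0.5948 -0.0351  0.1872] ang 1.585 rad 0.0499 F [ 2.6 -6.1 10. ] w 0.02165214135404745
15 -0.0000 -0.0004 0.0012 0 0 0;15 -0.0000 -0.0002 0.0012 0 0 0;15 -0.0000 -0.0002 0.0012 0 0 0;15 -0.0000 -0.0002 0.0012 0 0 0;15 -0.0000 -0.0001 0.0012 0 0 0;15 -0.0000 -0.0001 0.0012 0 0 0;15 -0.0000 -0.0001 0.0012 0 0 0;15 -0.0000 -0.0000 0.0012 0 0 0
```

Call:
apply_moves(increments="15 0 -0.0004 0.0012 0 0 0;15 0 -0.0002 0.0012 0 0 0;15 0 -0.0002 0.0012 0 0 0;15 0 -0.0002 0.0012 0 0 0;15 0 -0.0001 0.0012 0 0 0;15 0 -0.0001 0.0012 0 0 0;15 0 -0.0001 0.0012 0 0 0;15 0 0 0.0012 0 0 0")

```text
clock: 16.3
tcp_pos: [0.5822, -0.0369, 0.1839]
orientation: [2.096, 0.24, -2.1]
contact_force: [2.2, -7.1, -4.8]
grip_width: 0.0213
```

```bash
python3 arc.py 0.2 0
```

```text
t 16.3 pos [ 0.5822 -0.0369  0.1839] ang 1.84 rad 0.0499 F [ 2.2 -7.1 -4.8] w 0.02130575586987681
15 0.0000 -0.0001 0.0013 0 0 0;15 0.0000 0.0001 0.0012 0 0 0;15 0.0000 0.0001 0.0012 0 0 0;15 0.0000 0.0002 0.0012 0 0 0;15 0.0000 0.0002 0.0012 0 0 0;15 0.0000 0.0002 0.0012 0 0 0;15 0.0000 0.0003 0.0012 0 0 0;15 0.0000 0.0003 0.0012 0 0 0
```

It has dropped: z fell 3 mm and the screw now hangs in the grip at -5 N. I follow it down to the floor of the thread.

Call:
apply_moves(increments="15 0.001 0 0 0 0 0;15 0.001 0 0 0 0 0;15 0.001 0 0 0 0 0;15 0.001 0 0 0 0 0;15 0.0005 0 0 0 0 0;15 0.0005 0 0 0 0 0;15 0 0 0 0 0 0;15 0 0 0 0 0 0")

```text
clock: 17.1
tcp_pos: [0.5827, -0.0367, 0.18]
orientation: [2.097, 0.24, -2.099]
contact_force: [0.6, -6.6, 2.0]
grip_width: 0.0213
```

```bash
python3 arc.py -0.6 0
```

```text
t 17.1 pos [ 0.5827 -0.0367  0.18  ] ang 1.83 rad 0.0499 F [ 0.6 -6.6  2. ] w 0.021314977825013383
15 -0.0000 -0.0000 -0.0037 0 0 0;15 -0.0000 0.0003 -0.0037 0 0 0;15 -0.0000 0.0006 -0.0037 0 0 0;15 -0.0000 0.0009 -0.0036 0 0 0;15 -0.0000 0.0011 -0.0036 0 0 0;15 -0.0000 0.0014 -0.0035 0 0 0;15 0.0000 0.0017 -0.0034 0 0 0;15 0.0000 0.0019 -0.0032 0 0 0
```

Call:
apply_moves(increments="15 0.0005 0 0 0 0 0;15 0 0 0 0 0 0;15 0.0005 0 0 0 0 0;15 0 0 0 0 0 0;15 0 0 0 0 0 0;15 0 0 0 0 0 0;15 0 0 0 0 0 0;15 0 0 0 0 0 0")

```text
clock: 17.9
tcp_pos: [0.5831, -0.0367, 0.1797]
orientation: [2.098, 0.24, -2.098]
contact_force: [0.6, -7.6, 5.4]
grip_width: 0.0211
```

```bash
python3 arc.py -0.6 -0.00076
```

```text
t 17.9 pos [ 0.5831 -0.0367  0.1797] ang 1.822 rad 0.0499 F [ 0.6 -7.6  5.4] w 0.021123785433483398
15 0.0001 -0.0001 -0.0037 0 0 0;15 0.0001 0.0003 -0.0037 0 0 0;15 0.0001 0.0006 -0.0037 0 0 0;15 0.0001 0.0009 -0.0036 0 0 0;15 0.0001 0.0012 -0.0036 0 0 0;15 0.0001 0.0014 -0.0035 0 0 0;15 0.0001 0.0017 -0.0033 0 0 0;15 0.0001 0.0019 -0.0032 0 0 0
```

```bash
python3 arc.py -0.8 -0.001|tail -1
```

```text
15 0.0001 0.0000 -0.0050 0 0 0;15 0.0001 0.0006 -0.0050 0 0 0;15 0.0001 0.0011 -0.0049 0 0 0;15 0.0001 0.0016 -0.0047 0 0 0;15 0.0001 0.0021 -0.0045 0 0 0;15 0.0001 0.0025 -0.0043 0 0 0;15 0.0001 0.0029 -0.0040 0 0 0;15 0.0001 0.0033 -0.0037 0 0 0
```

Call:
apply_moves(increments="15 0.0001 0 -0.005 0 0 0;15 0.0001 0.0006 -0.005 0 0 0;15 0.0001 0.0011 -0.0049 0 0 0;15 0.0001 0.0016 -0.0047 0 0 0;15 0.0001 0.0021 -0.0045 0 0 0;15 0.0001 0.0025 -0.0043 0 0 0;15 0.0001 0.0029 -0.004 0 0 0;15 0.0001 0.0033 -0.0037 0 0 0")

```text
clock: 18.7
tcp_pos: [0.6199, -0.0414, 0.1786]
orientation: [2.094, 0.241, -2.102]
contact_force: [-6.0, -3.8, 8.3]
grip_width: 0.0215
```

```bash
python3 arc.py -0.8 -0.001
```

```text
t 18.7 pos [ 0.6199 -0.0414  0.1786] ang 1.061 rad 0.05 F [-6.  -3.8  8.3] w 0.021513008806591103
15 0.0001 0.0036 -0.0035 0 0 0;15 0.0001 0.0039 -0.0031 0 0 0;15 0.0001 0.0042 -0.0027 0 0 0;15 0.0001 0.0044 -0.0023 0 0 0;15 0.0001 0.0046 -0.0019 0 0 0;15 0.0001 0.0048 -0.0014 0 0 0;15 0.0001 0.0049 -0.0009 0 0 0;15 0.0001 0.0050 -0.0004 0 0 0
```

```bash
python3 - <<'E'
from h import *
M=rot(r.get_obs()['orientation']);t=1.022;e=lambda t:.05*np.r_[np.cos(t),np.sin(t),0]
for c in range(7):
    o=[]
    for i in range(8):
        v=M.T@(e(t-.1)-e(t)+[0,0,-.000127]);t-=.1
        o.append('15 0.0001 %.4f %.4f 0 0 0'%(v[1],v[2]))
    print(round(t,3),';'.join(o))
E
```

```text
0.222 15 0.0001 0.0037 -0.0034 0 0 0;15 0.0001 0.0040 -0.0030 0 0 0;15 0.0001 0.0043 -0.0026 0 0 0;15 0.0001 0.0045 -0.0021 0 0 0;15 0.0001 0.0047 -0.0017 0 0 0;15 0.0001 0.0049 -0.0012 0 0 0;15 0.0001 0.0049 -0.0007 0 0 0;15 0.0001 0.0050 -0.0002 0 0 0
-0.578 15 0.0001 0.0050 0.0003 0 0 0;15 0.0001 0.0049 0.0008 0 0 0;15 0.0001 0.0048 0.0013 0 0 0;15 0.0001 0.0047 0.0018 0 0 0;15 0.0001 0.0045 0.0022 0 0 0;15 0.0001 0.0042 0.0027 0 0 0;15 0.0001 0.0040 0.0031 0 0 0;15 0.0001 0.0036 0.0034 0 0 0
-1.378 15 0.0001 0.0033 0.0038 0 0 0;15 0.0001 0.0029 0.0041 0 0 0;15 0.0001 0.0024 0.0044 0 0 0;15 0.0001 0.0020 0.0046 0 0 0;15 0.0001 0.0015 0.0048 0 0 0;15 0.0001 0.0010 0.0049 0 0 0;15 0.0001 0.0006 0.0050 0 0 0;15 0.0001 0.0001 0.0050 0 0 0
-2.178 15 0.0001 -0.0004 0.0050 0 0 0;15 0.0001 -0.0009 0.0049 0 0 0;15 0.0001 -0.0014 0.0048 0 0 0;15 0.0001 -0.0019 0.0046 0 0 0;15 0.0001 -0.0023 0.0044 0 0 0;15 0.0001 -0.0028 0.0042 0 0 0;15 0.0001 -0.0032 0.0039 0 0 0;15 0.0001 -0.0035 0.0035 0 0 0
-2.978 15 0.0001 -0.0039 0.0032 0 0 0;15 0.0001 -0.0042 0.0027 0 0 0;15 0.0001 -0.0044 0.0023 0 0 0;15 0.0001 -0.0046 0.0019 0 0 0;15 0.0001 -0.0048 0.0014 0 0 0;15 0.0001 -0.0049 0.0009 0 0 0;15 0.0001 -0.0050 0.0004 0 0 0;15 0.0001 -0.0050 -0.0001 0 0 0
-3.778 15 0.0001 -0.0050 -0.0006 0 0 0;15 0.0001 -0.0049 -0.0011 0 0 0;15 0.0001 -0.0047 -0.0016 0 0 0;15 0.0001 -0.0046 -0.0020 0 0 0;15 0.0001 -0.0043 -0.0025 0 0 0;15 0.0001 -0.0041 -0.0029 0 0 0;15 0.0001 -0.0038 -0.0033 0 0 0;15 0.0001 -0.0034 -0.0036 0 0 0
-4.578 15 0.0001 -0.0030 -0.0040 0 0 0;15 0.0001 -0.0026 -0.0043 0 0 0;15 0.0001 -0.0022 -0.0045 0 0 0;15 0.0001 -0.0017 -0.0047 0 0 0;15 0.0001 -0.0013 -0.0048 0 0 0;15 0.0001 -0.0008 -0.0049 0 0 0;15 0.0001 -0.0003 -0.0050 0 0 0;15 0.0001 0.0002 -0.0050 0 0 0
```

Call:
apply_moves(increments="15 0.0001 0.0037 -0.0034 0 0 0;15 0.0001 0.004 -0.003 0 0 0;15 0.0001 0.0043 -0.0026 0 0 0;15 0.0001 0.0045 -0.0021 0 0 0;15 0.0001 0.0047 -0.0017 0 0 0;15 0.0001 0.0049 -0.0012 0 0 0;15 0.0001 0.0049 -0.0007 0 0 0;15 0.0001 0.005 -0.0002 0 0 0")

```text
clock: 19.5
tcp_pos: [0.6432, -0.0698, 0.1778]
orientation: [2.096, 0.248, -2.1]
contact_force: [-3.6, 2.1, 7.0]
grip_width: 0.0212
```

Call:
apply_moves(increments="15 0.0001 0.005 0.0003 0 0 0;15 0.0001 0.0049 0.0008 0 0 0;15 0.0001 0.0048 0.0013 0 0 0;15 0.0001 0.0047 0.0018 0 0 0;15 0.0001 0.0045 0.0022 0 0 0;15 0.0001 0.0042 0.0027 0 0 0;15 0.0001 0.004 0.0031 0 0 0;15 0.0001 0.0036 0.0034 0 0 0")

```text
clock: 20.3
tcp_pos: [0.6383, -0.1111, 0.1771]
orientation: [2.101, 0.242, -2.095]
contact_force: [5.7, -0.5, 0.9]
grip_width: 0.0215
```

Call:
apply_moves(increments="15 0.0003 0.0033 0.0038 0 0 0;15 0.0003 0.0029 0.0041 0 0 0;15 0.0002 0.0024 0.0044 0 0 0;15 0.0002 0.002 0.0046 0 0 0;15 0.0002 0.0015 0.0048 0 0 0;15 0.0001 0.001 0.0049 0 0 0;15 0.0001 0.0006 0.005 0 0 0;15 0.0001 0.0001 0.005 0 0 0")

```text
clock: 21.1
tcp_pos: [0.605, -0.1343, 0.1758]
orientation: [2.099, 0.239, -2.097]
contact_force: [2.7, -4.0, 2.8]
grip_width: 0.0215
```

Call:
apply_moves(increments="15 0.0002 -0.0004 0.005 0 0 0;15 0.0001 -0.0009 0.0049 0 0 0;15 0.0002 -0.0014 0.0048 0 0 0;15 0.0001 -0.0019 0.0046 0 0 0;15 0.0002 -0.0023 0.0044 0 0 0;15 0.0001 -0.0028 0.0042 0 0 0;15 0.0002 -0.0032 0.0039 0 0 0;15 0.0001 -0.0035 0.0035 0 0 0")

```text
clock: 21.9
tcp_pos: [0.5661, -0.1256, 0.1746]
orientation: [2.098, 0.241, -2.098]
contact_force: [0.5, -3.9, 5.8]
grip_width: 0.0212
```

```bash
python3 arc.py -0.8 -0.001|head -1
```

```text
t 21.9 pos [ 0.5661 -0.1256  0.1746] ang -2.197 rad 0.0501 F [ 0.5 -3.9  5.8] w 0.021210058708223435
```

Call:
apply_moves(increments="15 0.0002 -0.0039 0.0032 0 0 0;15 0.0001 -0.0042 0.0027 0 0 0;15 0.0001 -0.0044 0.0023 0 0 0;15 0.0001 -0.0046 0.0019 0 0 0;15 0.0002 -0.0048 0.0014 0 0 0;15 0.0001 -0.0049 0.0009 0 0 0;15 0.0001 -0.005 0.0004 0 0 0;15 0.0001 -0.005 -0.0001 0 0 0")

```text
clock: 22.7
tcp_pos: [0.5459, -0.0915, 0.1736]
orientation: [2.099, 0.243, -2.097]
contact_force: [3.8, -2.9, 3.1]
grip_width: 0.0211
```

Call:
apply_moves(increments="15 0.0002 -0.005 -0.0006 0 0 0;15 0.0001 -0.0049 -0.0011 0 0 0;15 0.0001 -0.0047 -0.0016 0 0 0;15 0.0001 -0.0046 -0.002 0 0 0;15 0.0002 -0.0043 -0.0025 0 0 0;15 0.0001 -0.0041 -0.0029 0 0 0;15 0.0001 -0.0038 -0.0033 0 0 0;15 0.0001 -0.0034 -0.0036 0 0 0")

```text
clock: 23.5
tcp_pos: [0.5559, -0.0546, 0.1727]
orientation: [2.1, 0.241, -2.096]
contact_force: [5.9, -6.2, 4.8]
grip_width: 0.0214
```

```bash
python3 arc.py -0.75 -0.001
```

```text
t 23.5 pos [ 0.5559 -0.0546  0.1727] ang 2.486 rad 0.0499 F [ 5.9 -6.2  4.8] w 0.0213974191127951
15 0.0001 -0.0028 -0.0037 0 0 0;15 0.0001 -0.0024 -0.0040 0 0 0;15 0.0001 -0.0020 -0.0042 0 0 0;15 0.0001 -0.0016 -0.0044 0 0 0;15 0.0001 -0.0012 -0.0045 0 0 0;15 0.0001 -0.0008 -0.0046 0 0 0;15 0.0001 -0.0004 -0.0047 0 0 0;15 0.0001 0.0001 -0.0047 0 0 0
```

Call:
apply_moves(increments="15 0.0002 -0.003 -0.004 0 0 0;15 0.0001 -0.0026 -0.0043 0 0 0;15 0.0001 -0.0022 -0.0045 0 0 0;15 0.0001 -0.0017 -0.0047 0 0 0;15 0.0002 -0.0013 -0.0048 0 0 0;15 0.0001 -0.0008 -0.0049 0 0 0;15 0.0001 -0.0003 -0.005 0 0 0;15 0.0001 0.0002 -0.005 0 0 0")

```text
clock: 24.3
tcp_pos: [0.5874, -0.0357, 0.1714]
orientation: [2.095, 0.239, -2.101]
contact_force: [-2.3, -8.2, 9.2]
grip_width: 0.0211
```

Call:
apply_moves(increments="15 0 0.0002 -0.001 0 0 0;15 0 0 0 0 0 0;15 0 0 0 0 0 0;15 0 0 0 0 0 0;15 0 0 0 0 0 0;15 0 0 0 0 0 0;15 0 0 0 0 0 0;15 0 0 0 0 0 0")

```text
clock: 25.1
tcp_pos: [0.5895, -0.0354, 0.1714]
orientation: [2.098, 0.239, -2.098]
contact_force: [2.8, -6.5, 5.4]
grip_width: 0.0211
```

```bash
python3 arc.py -0.1 0|head -1;python3 - <<'E'
from h import *
s=r.get_obs();M=rot(s['orientation'])
a=r.grab_frame('scene');b=r.grab_frame('wrist');
x=cv2.resize(a['color'][130:250,140:300],None,fx=3.2,fy=3.2,interpolation=2)[:,:400];y=b['color'][80:384,60:460]
im=np.zeros((384,800,3),np.uint8);im[:x.shape[0],:400]=x[:384];im[:304,400:]=y
cv2.imwrite('pics/h.png',im)
E
```

```text
t 25.1 pos [ 0.5895 -0.0354  0.1714] ang 1.692 rad 0.0499 F [ 2.8 -6.5  5.4] w 0.02111162526869473
```

View pics/h.png

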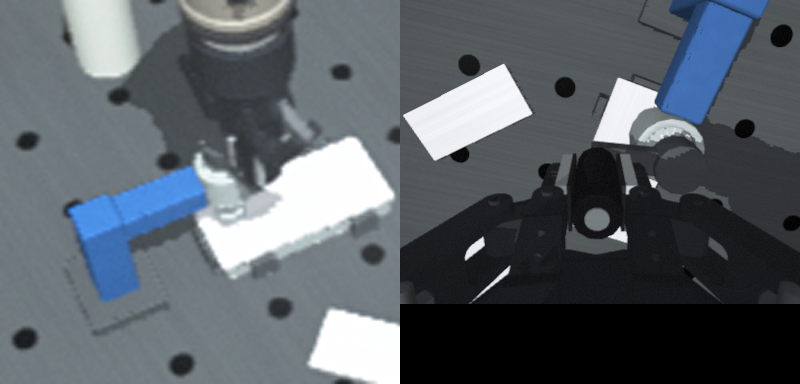

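The right half shows the handle held upright in the pads. The left half shows the plate flat and the boss intact. z has dropped 15.7 mm in all. I add 0.1 rad so that a full turn is certain wherever the drop lay, then settle.

Call:
apply_moves(increments="15 0.0001 0.0003 -0.0025 0 0 0;15 0.0001 0.0005 -0.0025 0 0 0;15 0 0 0 0 0 0;15 0 0 0 0 0 0;15 0 0 0 0 0 0;15 0 0 0 0 0 0;15 0 0 0 0 0 0;15 0 0 0 0 0 0")

```text
clock: 26.0
tcp_pos: [0.5942, -0.0351, 0.1714]
orientation: [2.097, 0.239, -2.099]
contact_force: [1.0, -7.4, 8.5]
grip_width: 0.0216
```

```bash
python3 arc.py -0.1 0|head -1;python3 - <<'E'
from h import *
s=r.get_obs();print('qvel',np.abs(s['qvel']).max())
f=r.grab_frame('top');m=((f['color'].min(2)>225)*255).astype(np.uint8)
for c in cv2.findContours(m,0,2)[0]:
    if cv2.contourArea(c)>60:
        (u,v),wh,a=cv2.minAreaRect(c)
        if 100<v<300: print(np.round((u,v),1),np.round(wh,1),np.round(onz(f,u,v,.026),3))
E
```

```text
t 26.0 pos [ 0.5942 -0.0351  0.1714] ang 1.596 rad 0.0499 F [ 1.  -7.4  8.5] w 0.02157179151080021
qvel 0.0007501772012477474
[235.4 256.5] [32.  67.5] [0.324 0.112 0.026]
[134.2 220.3] [ 6.4 24. ] [0.446 0.466 0.026]
[281. 209.] [18.  8.] [ 0.487 -0.043  0.026]
[242.4 192.1] [17.  35.8] [0.545 0.092 0.026]
[375. 177.] [16. 12.] [ 0.6   -0.369  0.026]
[168.5 150.8] [21.4 13.3] [0.693 0.356 0.026]
```

```bash
python3 -c "
from bench import r
print(r.hand_in()); s=r.get_obs(); print(s['clock'],s['tcp_pos'],s['contact_force'],s['grip_width'])"
```

```text
the job is handed in; nothing more can be done
None
the job is handed in; nothing more can be done
```

The job is handed in, done in the order asked; no verdict was reported.

- **Plate:** I pressed it at about 65 mm from the middle towards the raised end. The fingertip stopped at z = 26 mm, with 41 N and only 0.2 mm of further travel. Later views show the plate lying flat.
- **Screw backward:** I gripped the crank handle and turned it counter-clockwise. It dropped between 1.2 and 1.45 rad back from the start, and I followed it down onto the thread.
- **Screw forward:** I then turned it clockwise about one full turn, roughly 6.5 rad counting the small overshoot past the drop.

**Last checks:**
- The arm was still at 26.0 s, with the handle gripped at 21.6 mm and about 9 N pressing down.
- The handle had gone down 15.7 mm, against an ideal 16 mm. That was read from the gripper, so slip in the grip and arm flex are included. The final 0.1 rad showed no further sinking, though only about 0.1 mm was expected.
- The bottle, hammer and angle stop were never approached. I did not separately measure whether they had moved.

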